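# Clamp a cork foot in the slip-clutch gluing press

### The job

Clamp the cork foot onto the upturned ceramic pot in the small gluing press. Swing the press arm gently over the pot until it meets its stop, then turn the knob on top clockwise until its slip clutch first slips, and stop there at once, for turning on would overload the brittle pot; let go of the press, leaving the pot clamped. Keep the pot, the foot and the things around the press where they are.

Things in the scene. Friction and masses are not known exactly. Their poses are not given: they have to be found in the camera images.
- swing (a joint): Swing of the press arm about the upright column, rad: 0 = against its stop with the screw over the pot (its working place), positive = swung away, counter-clockwise from above, up to 1.4; starts parked at 0.7 to 1.15. It is stiff: it stays where it is left and takes about 0.35 N m (2 N at the ball) to move.
- column_axis (a point): A point on the axis of the column (26 mm thick) at the arm's mid height; the arm swings about the vertical through it. Hub 44 mm across; column top 30 mm above this point. 
- ball (a point): Centre of the black ball handle, 22 mm across, at the free end of the press arm, 175 mm from the column axis and 75 mm outward from the screw axis, on a thin steel rod in line with the arm; 15 mm above the arm's middle. Its frame turns with the arm: the arm points along its -x axis, from the column to the ball. Can be gripped from above.
- knob_top (a point): Centre of the top of the clutch knob: black, ribbed, round, 36 mm across, 30 mm tall, on the vertical screw 100 mm from the column axis. Under it a flat disc fixed to the screw (46 mm across, 6 mm thick), then 7 to 15 mm of bare screw above the arm. Knob and disc have an index line each, in line at the start; when the clutch slips, the knob's line moves ahead of the disc's.
- foot: The round cork foot, 46 mm across and 8 mm thick, lying loose on the pot's upturned bottom; origin at the centre of its underside. With the arm at its stop the screw's pad (26 mm) stands 2.5 to 6.5 mm above the foot's top, different every time. Turned clockwise the screw goes down 12 mm a turn with knob and disc, so the pad meets the foot after 1.3 to 3.4 rad.
- pot: White faceted ceramic pot, upside down in the round nest of the press bed: 60 mm tall, 73 mm across at the rim (below) and 57 mm across on top; loose, its rim in a 10 mm high ring with about 2 mm of play; origin at the centre of its rim, below.
- seed_tub: Bystander: clear open tub of seeds, 130 x 100 mm, 45 mm high; origin under its centre.
- spare_pot: Bystander: small white pot standing upright, 74 mm across, 62 mm tall; origin under its centre.
- foot_stack: Bystander: thick cork ring, 46 mm across, 24 mm high; origin under its centre.
- knob_clutch (a point): Centre of the knob's underside, where the clutch sits. Turning takes 0.30 N m while the pad is free; once the pad presses, the torque rises within 0.4 rad to 0.46 N m (foot pressed with about 90 N), where the clutch slips: the knob turns on, the screw stands nearly still. Turned on while slipping, the drag climbs slowly and the pressure with it, some 90 N a radian. Left alone, the screw holds.
Not all that is in view belongs to the job. Leave any black look-alike of the pot alone. Several things have the shape of the foot; the one meant has the colours described above.

How it is judged (in metres and radians):
On the way, in this order (a step that is already met when the one before it is completed fails the run):
1. the press arm stands against its stop, over the pot (value of joint swing below 0.04 rad), for 0.2 s.
2. the clutch has come to slip: the foot is pressed onto the pot with the clutch's full pressure (contact force between pot and foot above 70 N), for 0.2 s.
At the end, for the whole second after the job is handed in: The arm is at its stop (within 0.05 rad), the foot is pressed on the pot with 70 to 135 N (the clutch's first slip gives about 90 N), the foot lies within 5 mm of the pot's centre, and the pot stands in its nest at rest, tilted under 0.05 rad (value of joint swing below 0.05 rad and contact force between pot and foot between 70 and 135 N and horizontal distance between foot and pot below 0.005 m and angle between pot's own z axis and vertical below 0.05 rad and linear speed of pot below 0.01 m/s); the robot touches nothing.
It fails at once if the arm is flung round, faster than 2 rad/s (velocity of joint swing below -2 rad/s or velocity of joint swing above 2 rad/s).
It fails at once if the clutch is turned on past its first slip until the foot presses the brittle pot with more than 135 N (contact force between pot and foot above 135 N).
It fails at once if the pot or the foot is moved more than 8 mm (distance of any of pot, foot from where it was at the start of the episode above 0.008 m).
It fails at once if a bystander is moved more than 20 mm (distance of any of seed_tub, spare_pot, foot_stack from where it was at the start of the episode above 0.02 m).
It also fails if it takes over 72 s, if anything falls off the work surface, if the arm or the gripper's body presses on something with over 40 N, if the wrist force passes 120 N, or if a joint passes its speed limit or range.

### The arm

A 6-joint arm with a two-finger parallel gripper is mounted at the origin on the work surface. World frame = base frame: x ahead of the robot, y to its left, z up, the work surface at z = 0. Lengths are in m, angles in degrees, forces in N, time in s.
With the tool pointing down it reaches from about 0.3 to 0.75 m from the base axis. Payload 8.5 kg.
Tool frame: the origin (TCP) lies at the very end of the fingers, on their centre line; the grasp point (between the pads) lies 19 mm behind it (env.hold_point_z is the distance from the TCP to the grasp point, in m); z points along the fingers, y is the line along which they close (so a half turn about z gives the same grasp; the last joint's range is limited). The gripper opens to 85 mm and grips with 20 to 120 N. Pads are 22 mm wide; open, the fingers measure 114 mm over their backs; the gripper's body (76 mm by 85 mm) begins 54 mm behind the grasp point. The pads swing forward as they close: fully open they stand 13 mm farther back than shut.
Start: joints at [-89.513, 21.807, 74.336, -0, 83.858, -12.336], TCP at [0.122, -0.536, 0.231] pointing down, gripper open.
Joint ranges: [-178.18, 178.18], [-50.72, 133.34], [12.68, 142.11], [-81.47, 261.47], [9.98, 163.14], [-165.26, 165.26]. Speed limits (degrees/s): [136.94, 136.94, 180, 180, 180, 180].

### API

Orientations are given as a 3x3 rotation matrix whose columns are the frame's x, y, z axes.
In Python, from rig import env, optics gives the robot as it stands.
- The arm moves only by the shell command python3 -m jog 'ROWS' [OPENING] [FORCE]. ROWS is JSON, a list of rows, each an object with "linear": the shift along the tool's x, y, z in units of 40 mm (1.0 is 40 mm), a list of three; "roll": the turn about the tool's z in units of 5 degrees (1.0 is 5 degrees). A call has 1 to 12 rows; each row shifts and turns the commanded pose from where the row before left it, along the tool's axes as they then stand; what a row does not reach is not made up. A row lasts 1/12 s, in which the tool goes at most 41.7 mm and 7.16 degrees, less where a joint would pass 70% of its speed; a pose out of reach is approached as far as the arm can. A call is refused whole if a number of a shift passes 1 or a number of a turn 1, either way. A call with a gripper value outside its range is refused whole. OPENING is the opening, from -1 (shut) to 1 (fully open), set as the call begins (- or left out, the last holds). The fingers move at their own pace and stop on an object; FORCE is the grip in N (left out, the last holds). Time passes only in rows, so rows that do not move let the fingers close. It gives the time, the measured TCP pose, the force, the opening and the grip force at its end, in the units of the state.
- env.observe(): the state, without advancing time (a new reading comes with each control period).
- optics.get_image(name): name is "scene" or "side" or "wrist"; returns the picture (480x640x3 uint8, red, green, blue); there is no depth.
- optics.calibration(name): a dict with "fov_y" (degrees; the focal length in pixels is half the picture's height over the tangent of half this angle, whatever the lens; pixels are square), "cx", "cy" (the principal point, pixels), "T" (4x4, takes a point from camera to world coordinates). Camera axes: x right, y down, z forward; pixel columns grow to the right and rows downward; lengths in m; the calibration is good to about 2 mm. A picture is of the moment at which its call begins: read the wrist's pose just before it. calibration takes no time and is no camera call; for the wrist camera it gives the pose at the moment of the call.
- env.close_job(): hands the job in; it is judged then, once.
The state is a dict: "time_s": time; "q": joint angles; "qvel": joint speeds; "joint_efforts": joint torques, N m; "position": TCP position; "tool_rot": TCP orientation; "ft_force": force on the tool from outside, world axes, zero at the start; "wrist_torque": the same for the moment, N m; "grip_width": finger opening in m; "gripper_force": force on a finger pad.
Only numpy, scipy, OpenCV 4.12 (cv2) and the standard library are available. Lean on these libraries where they do the work, as an engineer would, in place of code of your own. Each camera call takes 0.05 s, during which the arm holds its last target. There are 200 camera calls.

## Working session

There is one attempt and no reset: what is moved stays moved. The work goes in short steps, Python scripts to look and compute and a shell command to move; the robot and the scene stay as the last step left them, time stands still between calls to the robot, and variables do not carry over. Pictures are saved under pics/ and viewed, at most 10 in all, crops included, and the job is handed in when it is done.

```bash
ls; mkdir -p pics
python3 - <<'E'
from rig import env, optics
import cv2,numpy as np
a=[optics.get_image(n) for n in("scene","side")]
for n,i in zip(("scene","side"),a):
    cv2.imwrite(f"pics/{n}0.png",i[:,:,::-1]); c=optics.calibration(n); print(n,c["fov_y"],c["cx"],c["cy"],np.round(c["T"],3).tolist())
s=env.observe();print(s["time_s"],s["position"],np.round(s["tool_rot"],3).tolist(),s["grip_width"],env.hold_point_z)
E
```

```text
pics
scene 56.026674736370545 321.29429146002127 234.7572388253652 [[-0.044, 0.545, -0.837, 1.125], [0.999, 0.016, -0.042, 0.103], [-0.009, -0.838, -0.545, 0.52], [0.0, 0.0, 0.0, 1.0]]
side 54.11393014700303 319.78958439021375 243.0507304865642 [[-0.784, -0.486, 0.386, 0.127], [-0.62, 0.61, -0.493, 0.58], [0.004, -0.626, -0.78, 0.877], [0.0, 0.0, 0.0, 1.0]]
0.1 [ 0.12207818 -0.53601473  0.23077363] [[0.975, 0.222, -0.0], [0.222, -0.975, 0.001], [0.0, -0.001, -1.0]] 0.08521597063277549 0.0187
```

View pics/scene0.png

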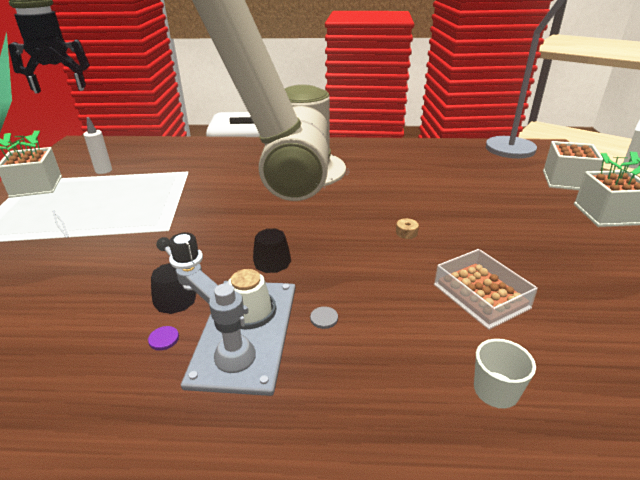

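View pics/side0.png

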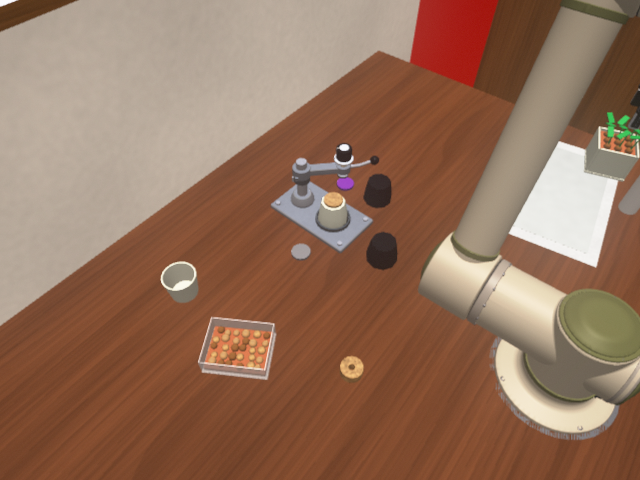

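The scene picture shows the column top near (226,289), ball (163,244), knob (184,240) and foot (246,279). In the side picture they are at (301,162), (375,160), (344,148) and (333,200). I'll triangulate these and zoom in.

```bash
cat > h.py <<'E'
import numpy as np,cv2
from rig import env,optics
def ray(n,p,c=None):
    c=c or optics.calibration(n); f=240/np.tan(np.radians(c["fov_y"]/2)); T=np.array(c["T"])
    d=T[:3,:3]@np.array([(p[0]-c["cx"])/f,(p[1]-c["cy"])/f,1]); return T[:3,3],d/np.linalg.norm(d)
def tri(*rs):
    A=[np.eye(3)-np.outer(d,d) for o,d in rs]; x=np.linalg.solve(sum(A),sum(a@o for a,(o,d) in zip(A,rs)))
    return x,[round(1e3*np.linalg.norm(a@(x-o)),1) for a,(o,d) in zip(A,rs)]
def plane(r,z): o,d=r; return o+d*(z-o[2])/d[2]
def proj(n,X):
    c=optics.calibration(n); f=240/np.tan(np.radians(c["fov_y"]/2)); T=np.array(c["T"])
    p=T[:3,:3].T@(np.array(X)-T[:3,3]); return p[:2]/p[2]*f+[c["cx"],c["cy"]]
E
python3 - <<'E'
from h import *
for k,a,b in [("col",(226,289),(301,162)),("ball",(163,244),(375,160)),("knob",(184,240),(344,148)),("foot",(246,279),(333,200))]:
    print(k,*tri(ray("scene",a),ray("side",b)))
a=cv2.imread("pics/scene0.png")[220:400,140:310]; b=cv2.imread("pics/side0.png")[135:255,265:400]
a=cv2.resize(a,(400,424),interpolation=2); b=cv2.resize(b,(400,356),interpolation=2)
o=np.zeros((424,800,3),np.uint8); o[:,:400]=a;o[:356,400:]=b; cv2.imwrite("pics/z.png",o)
E
```

```text
col [ 0.6752398  -0.04552931  0.14118642] [np.float64(1.3), np.float64(1.3)]
ball [ 0.55275949 -0.17401622  0.12632237] [np.float64(1.1), np.float64(1.1)]
knob [ 0.60597564 -0.11738257  0.17110893] [np.float64(2.0), np.float64(2.0)]
foot [ 0.57758905 -0.04325879  0.07964676] [np.float64(1.0), np.float64(1.0)]
```

View pics/z.png

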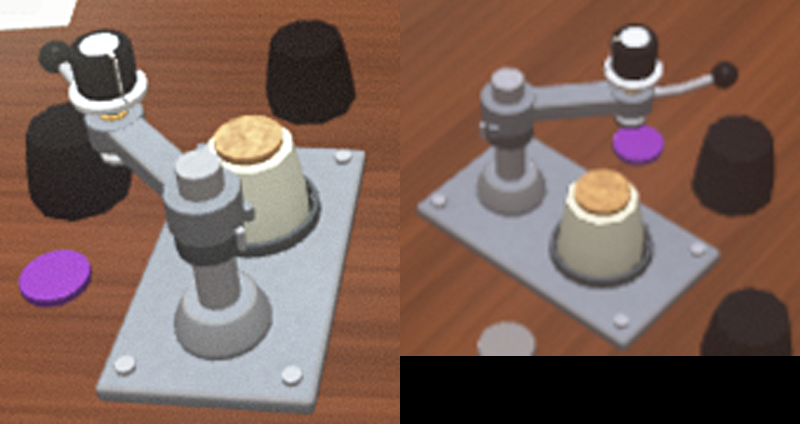

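The column axis is about (0.675,-0.046), arm mid-height z is about 0.111, and the ball is at (0.553,-0.174,0.126). That puts the swing at about 0.83 rad. I'm moving towards a point above the ball.

```bash
R='{"linear":[0.78,-0.4,0],"roll":0}'
python3 -m jog '[{"linear":[0.78,-0.4,0],"roll":0},{"linear":[0.78,-0.4,0],"roll":0},{"linear":[0.78,-0.4,0],"roll":0},{"linear":[0.78,-0.4,0],"roll":0},{"linear":[0.78,-0.4,0],"roll":0},{"linear":[0.78,-0.4,0],"roll":0},{"linear":[0.78,-0.4,0],"roll":0},{"linear":[0.78,-0.4,0],"roll":0},{"linear":[0.78,-0.4,0],"roll":0},{"linear":[0.78,-0.4,0],"roll":0},{"linear":[0.78,-0.4,0],"roll":0},{"linear":[0.78,-0.4,0],"roll":0}]'
python3 -m jog '[{"linear":[0,0,0],"roll":-0.96},{"linear":[0,0,0],"roll":-0.96},{"linear":[0,0,0],"roll":-0.96},{"linear":[0,0,0],"roll":-0.96},{"linear":[0,0,0],"roll":-0.96},{"linear":[0,0,0],"roll":-0.96},{"linear":[0,0,0],"roll":-0.96},{"linear":[0,0,0],"roll":0},{"linear":[0,0,0],"roll":0}]'
cat >> h.py <<'E'
def go(x,y,z,yaw=None):
    s=env.observe();R=np.array(s["tool_rot"]);p=np.array(s["position"])
    y0=np.degrees(np.arctan2(R[1,0],R[0,0]))
    print("t",round(s["time_s"],2),"pos",np.round(p,4),"yaw",round(y0,1),"q6",round(s["q"][5],1),"units",np.round(R.T@(np.array([x,y,z])-p)/.04,2),"roll",None if yaw is None else np.round(((y0-yaw+180)%360-180)/5,2))
E
python3 - <<'E'
from h import *
go(.5528,-.174,.2,46.4)
im=optics.get_image("wrist"); cv2.imwrite("pics/w0.png",im[:,:,::-1])
for X in[(.5528,-.174,.126),(.606,-.117,.171),(.675,-.0455,.141),(.5776,-.0433,.0796)]:print(proj("wrist",X))
E
```

```text
time_s: 1.1
position: [0.4456, -0.2644, 0.2311]
tool_rot: [[0.975, 0.222, -0.0], [0.222, -0.975, 0.0], [-0.0, -0.0, -1.0]]
ft_force: [1.3, -1.3, -0.1]
grip_width: 0.0854
gripper_force: 0.0
time_s: 1.85
position: [0.4444, -0.2659, 0.2311]
tool_rot: [[0.691, 0.723, -0.0], [0.723, -0.691, 0.0], [-0.0, -0.001, -1.0]]
ft_force: [0.1, 0.2, 0.1]
grip_width: 0.0854
gripper_force: 0.0
t 1.85 pos [ 0.4444 -0.2659  0.2311] yaw 46.3 q6 -0.3 units [3.53 0.37 0.78] roll -0.02
[343.83417074 -29.12179002]
[ 353.78424986 -314.57474052]
[ 355.8111446  -622.12180222]
[ 208.64505193 -242.14278326]
```

View pics/w0.png

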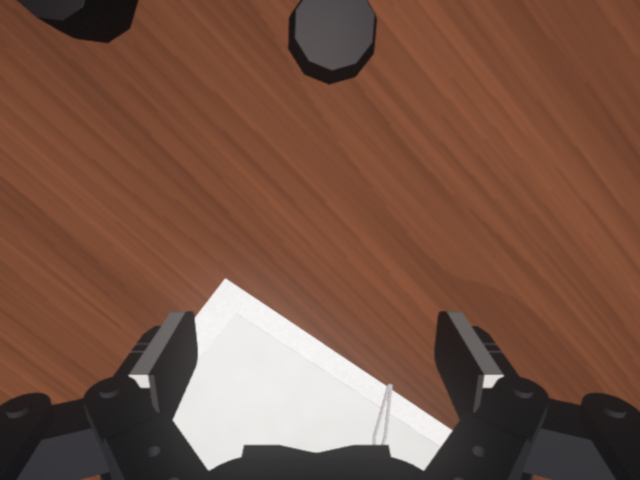

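The wrist view shows only the black look-alikes. The ball would be just beyond the top edge, so I'll move closer and measure it there.

```bash
python3 -m jog '[{"linear":[0.8,0.12,0],"roll":0},{"linear":[0.8,0.12,0],"roll":0},{"linear":[0.6,0.12,0],"roll":0},{"linear":[0,0,0],"roll":0},{"linear":[0,0,0],"roll":0}]'
python3 - <<'E'
from h import *
go(.5528,-.174,.107,46.4)
im=optics.get_image("wrist"); cv2.imwrite("pics/w1.png",im[:,:,::-1])
for X in[(.5528,-.174,.126),(.606,-.117,.171),(.675,-.0455,.141),(.5776,-.0433,.0796)]:print(proj("wrist",X))
E
```

```text
time_s: 2.32
position: [0.516, -0.2114, 0.2309]
tool_rot: [[0.689, 0.725, -0.001], [0.725, -0.689, 0.0], [-0.0, -0.001, -1.0]]
ft_force: [-0.0, -0.6, -0.2]
grip_width: 0.0853
gripper_force: 0.0
t 2.32 pos [ 0.516  -0.2114  0.2309] yaw 46.4 q6 9.1 units [1.31 0.02 3.1 ] roll 0.01
[316.80078325 143.10052756]
[315.21788243 -31.64815807]
[ 316.75275984 -285.33737891]
[197.73692121 -52.85142949]
```

View pics/w1.png

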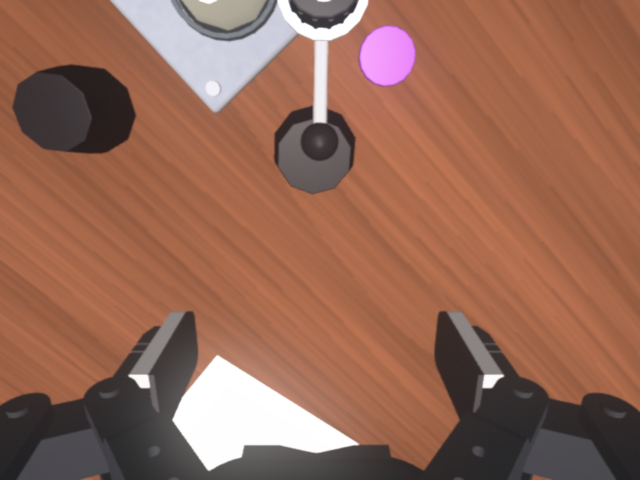

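The ball is at (319,140), where I predicted (317,143), so I can descend on it.

```bash
python3 -m jog '[{"linear":[0.66,0.02,0.2],"roll":0},{"linear":[0.66,0.02,0.4],"roll":0},{"linear":[0,0,0.8],"roll":0},{"linear":[0,0,0.8],"roll":0},{"linear":[0,0,0.6],"roll":0},{"linear":[0,0,0.3],"roll":0},{"linear":[0,0,0],"roll":0},{"linear":[0,0,0],"roll":0}]' 
python3 -m jog '[{"linear":[0,0,0],"roll":0},{"linear":[0,0,0],"roll":0},{"linear":[0,0,0],"roll":0},{"linear":[0,0,0],"roll":0},{"linear":[0,0,0],"roll":0},{"linear":[0,0,0],"roll":0},{"linear":[0,0,0],"roll":0},{"linear":[0,0,0],"roll":0},{"linear":[0,0,0],"roll":0},{"linear":[0,0,0],"roll":0}]' -1 25
python3 -c "
from h import *
go(.5528,-.174,.107,46.4)"
```

```text
time_s: 3.03
position: [0.5527, -0.1758, 0.1075]
tool_rot: [[0.691, 0.723, -0.001], [0.723, -0.691, 0.0], [-0.0, -0.0, -1.0]]
ft_force: [-0.3, -0.1, 0.4]
grip_width: 0.0855
gripper_force: 0.0
time_s: 3.87
position: [0.5533, -0.1751, 0.1078]
tool_rot: [[0.689, 0.724, 0.001], [0.724, -0.689, -0.0], [0.0, 0.001, -1.0]]
ft_force: [-1.8, 0.4, 5.8]
grip_width: 0.0204
gripper_force: 24.4
t 3.87 pos [ 0.5533 -0.1751  0.1078] yaw 46.4 q6 14.3 units [ 0.01 -0.03  0.02] roll 0.01
```

```bash
python3 -m jog '[{"linear":[0.004,-0.1,0],"roll":0.25},{"linear":[0.004,-0.191,0],"roll":0.5},{"linear":[0.004,-0.191,0],"roll":0.5},{"linear":[0.004,-0.191,0],"roll":0.5},{"linear":[0.004,-0.191,0],"roll":0.5},{"linear":[0.004,-0.191,0],"roll":0.5},{"linear":[0.004,-0.191,0],"roll":0.5},{"linear":[0.004,-0.191,0],"roll":0.5},{"linear":[0.004,-0.191,0],"roll":0.5},{"linear":[0.004,-0.191,0],"roll":0.5},{"linear":[0.004,-0.191,0],"roll":0.5},{"linear":[0.004,-0.191,0],"roll":0.5}]' 
python3 -c "
from h import *
go(.5005,-.0415,.107,-1)"
```

```text
time_s: 4.87
position: [0.5081, -0.1009, 0.1078]
tool_rot: [[0.954, 0.301, 0.004], [0.301, -0.954, -0.001], [0.004, 0.002, -1.0]]
ft_force: [7.1, 0.9, 1.8]
grip_width: 0.0203
gripper_force: 24.3
t 4.87 pos [ 0.5081 -0.1009  0.1078] yaw 17.5 q6 48.1 units [ 0.26 -1.47  0.02] roll 3.7
```

```bash
python3 -m jog '[{"linear":[0.004,-0.191,0],"roll":0.5},{"linear":[0.004,-0.191,0],"roll":0.5},{"linear":[0.004,-0.191,0],"roll":0.5},{"linear":[0.004,-0.191,0],"roll":0.5},{"linear":[0.004,-0.191,0],"roll":0.5},{"linear":[0.003,-0.153,0],"roll":0.4},{"linear":[0,-0.076,0],"roll":0.2},{"linear":[0,0,0],"roll":0}]' 
python3 -m jog '[{"linear":[0,-0.038,0],"roll":0.1},{"linear":[0,-0.038,0],"roll":0.1},{"linear":[0,-0.038,0],"roll":0.1},{"linear":[0,0,0],"roll":0}]' 
python3 -c "
from h import *
go(.5005,-.0415,.107,-1)"
```

```text
time_s: 5.53
position: [0.5003, -0.054, 0.1078]
tool_rot: [[0.999, 0.037, 0.005], [0.037, -0.999, -0.0], [0.005, 0.0, -1.0]]
ft_force: [8.4, 2.7, 1.0]
grip_width: 0.0201
gripper_force: 24.6
time_s: 5.87
position: [0.5003, -0.0501, 0.1078]
tool_rot: [[1.0, 0.011, 0.005], [0.011, -1.0, -0.001], [0.005, 0.001, -1.0]]
ft_force: [6.9, 0.9, 1.9]
grip_width: 0.0199
gripper_force: 24.6
t 5.87 pos [ 0.5003 -0.0501  0.1078] yaw 0.6 q6 70.1 units [ 0.01 -0.21  0.02] roll 0.32
```

```bash
python3 -m jog '[{"linear":[0,-0.05,0],"roll":0.13},{"linear":[0,-0.05,0],"roll":0.13},{"linear":[0,-0.05,0],"roll":0.13},{"linear":[0,0,0],"roll":0},{"linear":[0,0,0],"roll":0}]' 
python3 -m jog '[{"linear":[0,-0.05,0],"roll":0.13},{"linear":[0,-0.05,0],"roll":0.13},{"linear":[0,0,0],"roll":0},{"linear":[0,0,0],"roll":0}]'
```

```text
time_s: 6.28
position: [0.5003, -0.0441, 0.1078]
tool_rot: [[1.0, -0.023, 0.005], [-0.023, -1.0, -0.001], [0.005, 0.001, -1.0]]
ft_force: [7.5, 0.9, 1.5]
grip_width: 0.0203
gripper_force: 24.6
time_s: 6.62
position: [0.5004, -0.0417, 0.1078]
tool_rot: [[0.999, -0.045, 0.005], [-0.045, -0.999, -0.004], [0.005, 0.004, -1.0]]
ft_force: [6.0, -8.4, -0.2]
grip_width: 0.0196
gripper_force: 24.8
```

```bash
python3 -m jog '[{"linear":[0,-0.05,0],"roll":0},{"linear":[0,0,0],"roll":0},{"linear":[0,0,0],"roll":0},{"linear":[0,0,0],"roll":0}]'
```

```text
time_s: 6.95
position: [0.5005, -0.0415, 0.1079]
tool_rot: [[0.999, -0.046, 0.004], [-0.046, -0.999, -0.007], [0.005, 0.007, -1.0]]
ft_force: [4.3, -20.8, -0.6]
grip_width: 0.0202
gripper_force: 25.4
```

The force has built up to 21 N without motion, so the arm is at its stop. Now I release, rise and measure the knob.

```bash
python3 -m jog '[{"linear":[0,0,0],"roll":0},{"linear":[0,0,0],"roll":0},{"linear":[0,0,0],"roll":0},{"linear":[0,0,0],"roll":0},{"linear":[0,0,0],"roll":0},{"linear":[0,0,-0.3],"roll":0},{"linear":[0,0,-0.7],"roll":0},{"linear":[0,0,-0.8],"roll":0},{"linear":[0,0,-0.8],"roll":0},{"linear":[0,0,-0.6],"roll":0},{"linear":[0,0,0],"roll":0},{"linear":[0,0,0],"roll":0}]' 1
python3 - <<'E'
from h import *
go(.575,-.0432,.145,-2)
a=optics.get_image("scene");b=optics.get_image("side");c=optics.get_image("wrist")
for n,i in(("s1",a),("d1",b),("w2",c)):cv2.imwrite(f"pics/{n}.png",i[:,:,::-1])
K=(.575,-.0432,.171)
o=np.zeros((600,800,3),np.uint8)
for n,i,x in(("scene",a,0),("side",b,400)):
    p=proj(n,K);u,v=p.astype(int);print(n,p,u-50,v-40);o[:300,x:x+400]=cv2.resize(i[v-40:v+35,u-50:u+50,::-1],(400,300),interpolation=2)
print(proj("wrist",K)); o[300:,:400]=cv2.resize(c[:,:,::-1],(400,300))
cv2.imwrite("pics/z1.png",o)
E
```

```text
time_s: 7.95
position: [0.499, -0.0379, 0.2361]
tool_rot: [[0.999, -0.045, 0.002], [-0.045, -0.999, -0.001], [0.002, 0.0, -1.0]]
ft_force: [-0.2, 0.1, -1.2]
grip_width: 0.0853
gripper_force: 0.0
t 7.95 pos [ 0.499  -0.0379  0.2361] yaw -2.6 q6 74.6 units [1.9  0.05 2.28] roll -0.11
scene [239.51253317 228.2417533 ] 189 188
side [334.70634931 171.83392606] 284 131
[319.61940942 102.63730124]
```

View pics/z1.png

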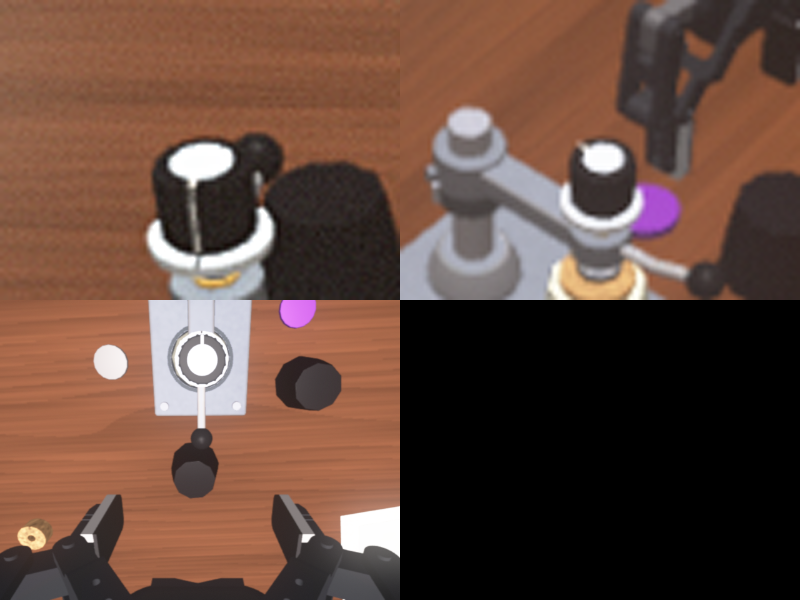

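The knob's top centre is at (239.5,228.5) in the scene view, (334.8,170.3) in the side view and (323,96) in the wrist view. I'll triangulate it from all three.

Run:
```python
from h import *
r=[ray("scene",(239.5,228.5)),ray("side",(334.8,170.3)),ray("wrist",(323,96))]
print(tri(*r),tri(*r[:2]))
im=cv2.imread("pics/w2.png");g=im.min(2);m=(g>200).astype(np.uint8);m[:50]=0;m[150:]=0;m[:,:280]=0;m[:,370:]=0
n,l,st,ce=cv2.connectedComponentsWithStats(m);print(st[1:],ce[1:])
```

```text
(array([ 0.57718231, -0.04434948,  0.17245679]), [np.float64(1.7), np.float64(1.4), np.float64(0.9)]) (array([ 0.57652055, -0.04395027,  0.17254614]), [np.float64(1.5), np.float64(1.5)])
[[ 280   50    6    6   18]
 [ 280   50   90  100 4450]
 [ 356   50   14   20  123]] [[281.44444444  51.61111111]
 [323.42629213 103.33617978]
 [365.14634146  55.82113821]]
```

```bash
python3 -m jog '[{"linear":[0.65,0.02,0],"roll":0},{"linear":[0.65,0.02,0],"roll":0},{"linear":[0.65,0.03,0],"roll":0},{"linear":[0,0,0],"roll":-1},{"linear":[0,0,0],"roll":-1},{"linear":[0,0,0],"roll":-1},{"linear":[0,0,0],"roll":-1},{"linear":[0,0,0],"roll":-1},{"linear":[0,0,0],"roll":-1},{"linear":[0,0,0],"roll":-1},{"linear":[0,0,0],"roll":-1},{"linear":[0,0,0],"roll":-1}]' >/dev/null
python3 -m jog '[{"linear":[0,0,0],"roll":-1},{"linear":[0,0,0],"roll":-1},{"linear":[0,0,0],"roll":-1},{"linear":[0,0,0],"roll":-1},{"linear":[0,0,0],"roll":-1},{"linear":[0,0,0],"roll":-1},{"linear":[0,0,0],"roll":-1},{"linear":[0,0,0],"roll":-1},{"linear":[0,0,0],"roll":-1},{"linear":[0,0,0],"roll":-1},{"linear":[0,0,0],"roll":-1},{"linear":[0,0,0],"roll":-1}]' >/dev/null
python3 -m jog '[{"linear":[0,0,0],"roll":-1},{"linear":[0,0,0],"roll":-1},{"linear":[0,0,0],"roll":-1},{"linear":[0,0,0],"roll":-1},{"linear":[0,0,0],"roll":-1},{"linear":[0,0,0],"roll":-1},{"linear":[0,0,0],"roll":-1},{"linear":[0,0,0],"roll":-1},{"linear":[0,0,0],"roll":-1},{"linear":[0,0,0],"roll":-1},{"linear":[0,0,0],"roll":-1},{"linear":[0,0,0],"roll":-1}]' >/dev/null
python3 -m jog '[{"linear":[0,0,0],"roll":-1},{"linear":[0,0,0],"roll":-1},{"linear":[0,0,0],"roll":-1},{"linear":[0,0,0],"roll":-1},{"linear":[0,0,0],"roll":-1},{"linear":[0,0,0],"roll":-1},{"linear":[0,0,0],"roll":-1},{"linear":[0,0,0],"roll":-1},{"linear":[0,0,0],"roll":-1},{"linear":[0,0,0],"roll":-1},{"linear":[0,0,0],"roll":-1},{"linear":[0,0,0],"roll":0}]'
python3 -c "
from h import *
go(.577,-.0443,.147)"
```

```text
time_s: 12.1
position: [0.5763, -0.0443, 0.234]
tool_rot: [[-0.792, -0.61, -0.002], [-0.61, 0.792, 0.001], [0.001, 0.002, -1.0]]
ft_force: [0.3, -0.1, -1.1]
grip_width: 0.0855
gripper_force: 0.0
t 12.1 pos [ 0.5763 -0.0443  0.234 ] yaw -142.4 q6 -143.7 units [-0.02 -0.02  2.17] roll None
```

```bash
python3 -m jog '[{"linear":[-0.02,-0.02,0.6],"roll":0},{"linear":[0,0,0.7],"roll":0},{"linear":[0,0,0.5],"roll":0},{"linear":[0,0,0.3],"roll":0},{"linear":[0,0,0.08],"roll":0},{"linear":[0,0,0],"roll":0},{"linear":[0,0,0],"roll":0}]'
python3 -m jog '[{"linear":[0,0,0],"roll":0},{"linear":[0,0,0],"roll":0},{"linear":[0,0,0],"roll":0},{"linear":[0,0,0],"roll":0},{"linear":[0,0,0],"roll":0},{"linear":[0,0,0],"roll":0},{"linear":[0,0,0],"roll":0},{"linear":[0,0,0],"roll":0}]' -1 60
python3 -c "
from h import *
go(.577,-.0443,.147);print(np.round(env.observe()['wrist_torque'],3))"
```

```text
time_s: 12.68
position: [0.578, -0.0445, 0.1485]
tool_rot: [[-0.795, -0.607, 0.0], [-0.607, 0.795, -0.0], [-0.0, -0.0, -1.0]]
ft_force: [-0.4, 0.1, -0.1]
grip_width: 0.0854
gripper_force: 0.0
time_s: 13.35
position: [0.578, -0.0447, 0.1489]
tool_rot: [[-0.794, -0.608, 0.001], [-0.608, 0.794, -0.001], [-0.001, -0.001, -1.0]]
ft_force: [-0.8, -0.3, 5.2]
grip_width: 0.034
gripper_force: 59.5
t 13.35 pos [ 0.578  -0.0447  0.1489] yaw -142.6 q6 -143.5 units [0.01 0.02 0.05] roll None
[-0.091  0.141 -0.037]
```

```bash
python3 -m jog '[{"linear":[0,0,0.002],"roll":0.5},{"linear":[0,0,0.004],"roll":1},{"linear":[0,0,0.004],"roll":1},{"linear":[0,0,0.004],"roll":1},{"linear":[0,0,0.004],"roll":1},{"linear":[0,0,0.004],"roll":1},{"linear":[0,0,0.004],"roll":1},{"linear":[0,0,0.004],"roll":1},{"linear":[0,0,0.004],"roll":1},{"linear":[0,0,0.004],"roll":1},{"linear":[0,0,0.004],"roll":1},{"linear":[0,0,0.004],"roll":0.5}]'
cat >> h.py <<'E'
def st():
    s=env.observe();print(round(s["time_s"],2),"q6",round(s["q"][5],2),"z",round(s["position"][2],4),"F",np.round(s["ft_force"],1),"M",np.round(s["wrist_torque"],3),"J6",round(s["joint_efforts"][5],3))
E
python3 -c "
from h import *
st()"
```

```text
time_s: 14.35
position: [0.578, -0.0447, 0.147]
tool_rot: [[-0.952, 0.306, 0.001], [0.306, 0.952, -0.001], [-0.002, -0.0, -1.0]]
ft_force: [-1.2, -0.5, 6.5]
grip_width: 0.0343
gripper_force: 59.3
14.35 q6 -88.29 z 0.147 F [-1.2 -0.5  6.5] M [-0.146  0.168  0.298] J6 0.162
```

The free turning torque reads 0.30 as expected. From here I turn in short steps.

```bash
python3 -m jog '[{"linear":[0,0,0.004],"roll":1},{"linear":[0,0,0.004],"roll":1}]' >/dev/null
python3 -c "
from h import *
st()"
```

```text
14.52 q6 -78.32 z 0.1467 F [-0.9 -1.1  6.4] M [-0.185  0.127  0.343] J6 -1.188
```

```bash
python3 -m jog '[{"linear":[0,0,0.004],"roll":1},{"linear":[0,0,0.004],"roll":1}]' >/dev/null
python3 -c "
from h import *
st()"
```

```text
14.68 q6 -68.3 z 0.1464 F [-1.2 -2.   5.8] M [-0.175  0.181  0.273] J6 -1.103
```

```bash
python3 -m jog '[{"linear":[0,0,0.004],"roll":1},{"linear":[0,0,0.004],"roll":1}]' >/dev/null
python3 -c "
from h import *
st()"
```

```text
14.85 q6 -58.3 z 0.146 F [-0.9 -0.9  5.4] M [-0.137  0.14   0.305] J6 -1.103
```

```bash
python3 -m jog '[{"linear":[0,0,0.004],"roll":1},{"linear":[0,0,0.004],"roll":1}]' >/dev/null
python3 -c "
from h import *
st()"
```

```text
15.02 q6 -48.3 z 0.1457 F [-1.4 -0.8  6.2] M [-0.165  0.179  0.323] J6 -1.102
```

```bash
python3 -m jog '[{"linear":[0,0,0.004],"roll":1},{"linear":[0,0,0.004],"roll":1}]' >/dev/null
python3 -c "
from h import *
st()"
```

```text
15.18 q6 -38.3 z 0.1453 F [-1.2 -1.2  5.5] M [-0.171  0.241  0.339] J6 -1.102
```

```bash
python3 -m jog '[{"linear":[0,0,0.004],"roll":1},{"linear":[0,0,0.004],"roll":1}]' >/dev/null
python3 -c "
from h import *
st()"
```

```text
15.35 q6 -28.3 z 0.145 F [-1.1 -0.8  5.4] M [-0.146  0.214  0.299] J6 -1.102
```

```bash
python3 -m jog '[{"linear":[0,0,0.004],"roll":1},{"linear":[0,0,0.004],"roll":1}]' >/dev/null
python3 -c "
from h import *
st()"
```

```text
15.52 q6 -18.3 z 0.1447 F [-0.2 -0.9  5.3] M [-0.179  0.188  0.322] J6 -1.102
```

J6 effort is a steady −1.102 while the screw turns free, which makes it a much cleaner signal than the wrist torque.

```bash
python3 -m jog '[{"linear":[0,0,0.004],"roll":1},{"linear":[0,0,0.004],"roll":1}]' >/dev/null
python3 -c "
from h import *
st()"
```

```text
15.68 q6 -8.3 z 0.1444 F [-1.6 -1.7  5.5] M [-0.115  0.224  0.299] J6 -1.102
```

```bash
python3 -m jog '[{"linear":[0,0,0.004],"roll":1},{"linear":[0,0,0.004],"roll":1}]' >/dev/null
python3 -c "
from h import *
st()"
```

```text
15.85 q6 1.7 z 0.144 F [-0.8 -1.7  4.6] M [-0.09   0.177  0.313] J6 -1.102
```

```bash
python3 -m jog '[{"linear":[0,0,0.004],"roll":1},{"linear":[0,0,0.004],"roll":1}]' >/dev/null
python3 -c "
from h import *
st()"
```

```text
16.02 q6 11.7 z 0.1437 F [-1.9 -1.1  5.7] M [-0.119  0.17   0.309] J6 -1.101
```

```bash
python3 -m jog '[{"linear":[0,0,0.004],"roll":1},{"linear":[0,0,0.004],"roll":1}]' >/dev/null
python3 -c "
from h import *
st()"
```

```text
16.18 q6 21.7 z 0.1434 F [-0.8 -0.5  6.8] M [-0.127  0.23   0.325] J6 -1.072
```

```bash
python3 -m jog '[{"linear":[0,0,0.004],"roll":1},{"linear":[0,0,0.004],"roll":1}]' >/dev/null
python3 -c "
from h import *
st()"
```

```text
16.35 q6 31.69 z 0.1433 F [-1.6 -0.1  7.2] M [-0.103  0.292  0.422] J6 -0.955
```

The torque is rising, so the pad has contact. I'll go on in smaller steps.

```bash
python3 -m jog '[{"linear":[0,0,0.001],"roll":0.5},{"linear":[0,0,0],"roll":0.5}]' >/dev/null
python3 -c "
from h import *
st()"
```

```text
16.52 q6 36.57 z 0.1433 F [-1.4 -1.2  6.8] M [-0.141  0.288  0.484] J6 -0.134
```

```bash
python3 -m jog '[{"linear":[0,0,0],"roll":0.5},{"linear":[0,0,0],"roll":0.5}]' >/dev/null
python3 -c "
from h import *
st()
c=optics.get_image('scene');d=optics.get_image('side')
o=np.hstack([cv2.resize(i[v-40:v+35,u-50:u+50,::-1],(400,300),interpolation=2) for i,u,v in((c,239,235),(d,334,175))])
cv2.imwrite('pics/k.png',o);st()"
```

```text
16.68 q6 41.56 z 0.1433 F [-0.4 -0.6  6.8] M [-0.041  0.214  0.475] J6 -0.216
16.78 q6 41.53 z 0.1432 F [-1.5 -0.   6.7] M [-0.088  0.275  0.111] J6 0.584
```

View pics/k.png

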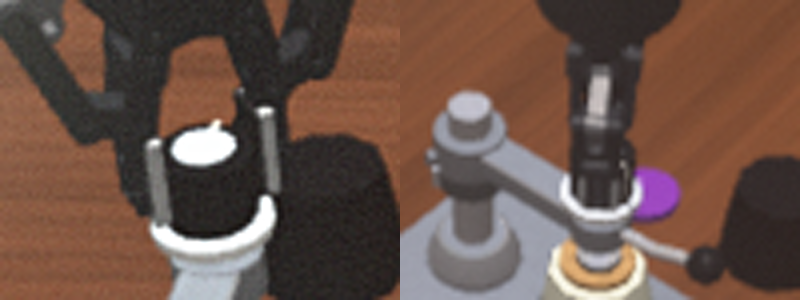

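The picture shows the pad on the foot, and the knob's line has gone past the front of the disc. The torque levelled off at about 0.475 (0.42, then 0.48, 0.475), so the clutch has slipped by a few degrees. Now I release and withdraw.

```bash
python3 -m jog '[{"linear":[0,0,0],"roll":0},{"linear":[0,0,0],"roll":0},{"linear":[0,0,0],"roll":0},{"linear":[0,0,0],"roll":0},{"linear":[0,0,0],"roll":0},{"linear":[0,0,0],"roll":0},{"linear":[0,0,-0.3],"roll":0},{"linear":[0,0,-0.6],"roll":0},{"linear":[0,0,-0.8],"roll":0},{"linear":[0,0,-0.8],"roll":0},{"linear":[0,0,0],"roll":0},{"linear":[0,0,0],"roll":0}]' 1
python3 -c "
from h import *
st()
c=optics.get_image('scene');d=optics.get_image('side')
o=np.hstack([cv2.resize(i[v-40:v+35,u-50:u+50,::-1],(400,300),interpolation=2) for i,u,v in((c,239,245),(d,334,185))])
cv2.imwrite('pics/k2.png',o)"
```

```text
time_s: 17.78
position: [0.5782, -0.0446, 0.244]
tool_rot: [[0.844, 0.536, 0.004], [0.536, -0.844, -0.001], [0.002, 0.003, -1.0]]
ft_force: [0.5, 0.6, -0.6]
grip_width: 0.0856
gripper_force: 0.0
17.78 q6 41.47 z 0.244 F [ 0.5  0.6 -0.6] M [-0.06   0.045  0.   ] J6 -0.0
```

View pics/k2.png

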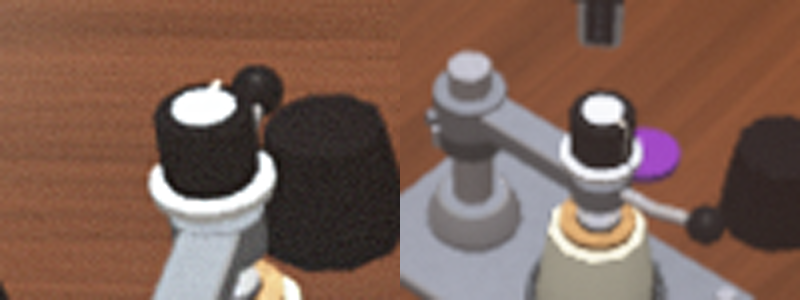

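The press is clamped with the arm at its stop, and the robot is clear. I'm handing in.

```bash
python3 -c "
from rig import env
print(env.close_job())"
```

```text
the job is handed in; nothing more can be done
None
```

I swung the press arm to its stop, turned the knob until the clutch slipped and let go, leaving the pot clamped; the job is handed in at about 18 s, but no verdict came back, and my estimate of about 100 N on the foot comes from the torque curve, not a direct measurement.

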